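Check a relay module in its nest, then present it to the inspection camera

ROBOT

A 6-joint arm with a two-finger parallel gripper is mounted at the origin on the work surface. World frame = base frame: x ahead of the robot, y to its left, z up, the work surface at z = 0. Lengths are in m, angles in rad, forces in N, time in s.
With the tool pointing down it reaches from about 0.35 to 0.875 m from the base axis. Payload 4.2 kg.
Tool frame: the origin (TCP) lies at the very end of the fingers, on their centre line; the grasp point (between the pads) lies 19 mm behind it; z points along the fingers, y is the line along which they close (so a half turn about z gives the same grasp; the last joint's range is limited). The gripper opens to 87 mm and grips with 3 to 60 N. Pads are 19 mm wide; open, the fingers measure 117 mm over their backs; the gripper's body (75 mm by 190 mm) begins 51 mm behind the grasp point.
Start: joints at [1.608, 0.385, 0.008, 0, -1.194, -0.259], TCP at [0.137, 0.61, 0.223] pointing down, gripper open.
Joint ranges: [-3.14, 3.14], [-1.21, 2.06], [-1.07, 1.41], [-3.16, 2.05], [-2.99, -0.16], [-3.1, 3.1]. Speed limits (rad/s): [2.79, 2.79, 3.14, 3.14, 3.14, 3.14].

INTERFACE

Orientations are given as a unit quaternion [w, x, y, z].
In Python, from cell import sense, snapshot, camera_params, hand_in gives the robot as it stands.
- The arm moves only by the tool jog_arm, never from a script. Its argument "series" is a list of rows, each a list of 3 entries, a list of its own where there are three numbers: the shift along the world's x, y, z scaled (see below), then the turn, a rotation vector about the world's x, y, z scaled (see below), then the opening, from -1 (shut) to 1 (fully open). A call has 1 to 8 rows; each row is the pose to reach, as a shift and turn from the pose commanded when the call began, turning the shorter way round; what a row does not reach only later rows make up. The controller multiplies each number of a shift by 30 cm and each number of a turn by 180 degrees. A row lasts 1/12 s, in which the tool goes at most 41.7 mm and 7.16 degrees, less where a joint would pass 70% of its speed; a pose out of reach is approached as far as the arm can. A call with a number of a shift or a turn outside -1 to 1 is refused whole. A call with a gripper value outside its range is refused whole. The fingers move at their own pace and stop on an object; "squeeze" is the grip in N (left out, the last holds). Time passes only in rows, so rows that repeat a pose let the fingers close. It gives the time, the measured TCP pose, the force, the opening and the grip force at its end, in the units of the state.
- sense(): the state, without advancing time (a new reading comes with each control period).
- snapshot(name): name is "scene" or "side" or "wrist"; returns the picture (420x560x3 uint8, red, green, blue); there is no depth.
- camera_params(name): a dict with "fx", "fy", "cx", "cy" (pixels), "k1" (the pictures are not rectified: a ray, as slopes to the right and down, at radius r is drawn at 1 + k1 r^2 times it, then the intrinsics apply), "R" (3x3) and "t" (3): a world point X has camera coordinates R X + t. Camera axes: x right, y down, z forward; pixel columns grow to the right and rows downward; lengths in m; the calibration is good to about 2 mm. A picture is of the moment at which its call begins: read the wrist's pose just before it. camera_params takes no time and is no camera call; for the wrist camera it gives the pose at the moment of the call.
- hand_in(): hands the job in; it is judged then, once.
The state is a dict: "time_s": time; "joint_positions": joint angles; "joint_vel": joint speeds; "joint_efforts": joint torques, N m; "tcp_pos": TCP position; "eef_rot": TCP orientation; "ft_force": force on the tool from outside, world axes, zero at the start; "ft_torque": the same for the moment, N m; "finger_gap": opening from 0.0 (shut) to 1.0 (fully open); "grip_force": force on a finger pad.
Only numpy, scipy, OpenCV 4.12 (cv2) and the standard library are available. Lean on these libraries where they do the work, as an engineer would, in place of code of your own. Each camera call takes 0.05 s, during which the arm holds its last target. There are 200 camera calls.

TASK

Swing the toggle clamp over onto the relay module in the check nest so that its rubber foot bears on the module for a second, then swing the clamp fully back with the module still seated in the nest. Lift the module out and present it to the inspection camera: upright, its green terminal side square to the lens, level with the lens and centred on it, 12 cm from the glass (straight above the yellow cross). Finish while still holding it there, in the air and motionless; the clamp stays open, the camera is not touched, and the other things on the bench stay where they are.

Things in the scene. Friction and masses are not known exactly. Their poses are not given: they have to be found in the camera images.
- module: relay module to handle: cream box 56 (x) x 44 (y) x 45 (z) mm, about 0.17 kg; green terminal strip with four screws, small dark display and red lamp on its -x side, only a dark slot on its +x side. Origin at the centre of its underside, z up. At the start it sits in the nest, axes parallel to the nest's. Its plain +y and -y sides (44 mm apart) are free to grip above the nest's 10 mm rims
- module_face (a point): the centre of the module's green terminal side (28 mm along -x and 22.5 mm up from the module's origin); axes as the module's
- nest: fixed check nest: aluminium plate 185 (x) x 110 (y) x 15 mm, black locating rims 10 mm high round the module with 2 mm play. Origin on the bench surface under the middle of the seat; the seat is 15 mm up. The clamp's steel bracket (36 x 34 mm, up to 93 mm above the bench) stands on its +x side, 66 to 102 mm from the origin
- nest_seat (a point): the middle of the nest's seat, 15 mm above the bench, where the module's origin rests
- clamp (a joint): clamp arm's angle (rad): 0 = down (about 0.01 when the foot bears on the module), 1.83 = fully back against its stop (it starts there or falls there at once). The heavy knob (arm 0.33 kg in all) makes it fall away from 0.9 rad to whichever side it is on, so it goes over centre and stays down or back by itself; moving it takes about 2 N at the knob, and the closed foot presses with about 2 N
- clamp_knob (a point): centre of the red ball knob (32 mm diameter) on the 12 mm handle rod, 110 mm from the pivot. It moves in the upright plane of the nest's x axis: clamp down, it is 71 mm towards nest -x from the pivot and 84 mm above it; clamp back, 100 mm towards nest +x and 46 mm above. It can be pinched from above, fingers closing along the nest's y, and led round in an arc over the pivot
- clamp_pivot (a point): the clamp's hinge axis (parallel to the nest's y), 80 mm towards nest +x from the nest's origin and 80 mm above the bench. A positive turn about the nest's +y lifts the arm and swings it back
- clamp_foot (a point): the round black rubber foot (20 mm diameter) on the 80 mm steel bar of the clamp arm; origin at the centre of its pressing face. Clamp down, it bears on the middle of the module's top
- camera: the fixed inspection camera: white head 60 x 50 x 50 mm with a black lens looking level along its -x, on a post on a grey base plate 225 x 90 x 10 mm which reaches 165 mm out before the glass and carries a yellow cross. Origin on the bench surface; the cross lies 130 mm along -x from it, 120 mm before the glass
- camera_lens (a point): the middle of the lens glass, 200 mm above the bench and 10 mm along -x from the camera's origin; axes as the camera's: the lens looks along -x, y is level across, z up
- spare_grey: bystander: grey module 56 x 44 x 45 mm with an orange strip; origin under its centre
- spare_blue: bystander: blue module 56 x 44 x 45 mm with a white strip; origin under its centre
- screwdriver: bystander: screwdriver with orange handle, 170 mm long, lying along its x
- multimeter: bystander: yellow multimeter 150 x 75 x 30 mm lying on its back
- capacitor: bystander: blue can capacitor, 35 mm diameter, 60 mm high, standing
- parts_tray: bystander: black divided tray 130 x 180 x 35 mm
Mind the look-alikes: they are no part of the job. Several things have the shape of the module; the one meant has the colours described above.

How it is judged:
On the way, in this order (a step that is already met when the one before it is completed fails the run):
1. the clamp is down, its foot bearing on the module in the nest (value of joint clamp below 0.06 rad and contact force between clamp and module above 1 N and distance between module and nest_seat below 0.006 m), for 0.5 s.
2. the clamp is swung back again, the module still in the nest (value of joint clamp above 1.6 rad and distance between module and nest_seat below 0.006 m), for 0.2 s.
At the end, for the whole second after the job is handed in: Module held still by the fingers alone, over 15 cm up, upright and square to the lens within 0.2 rad, green side to the lens, face centre within 15 mm of the lens axis sideways and in height and 120 +/- 20 mm from the glass; clamp back (over 1.6 rad) (x of module_face in the frame of camera_lens between -0.14 and -0.1 m and y of module_face in the frame of camera_lens between -0.015 and 0.015 m and z of module_face in the frame of camera_lens between -0.015 and 0.015 m and x of module in the frame of camera_lens below -0.12 m and angle between the x axis of module and the x axis of camera, either way round below 0.2 rad and angle between module's own z axis and vertical below 0.2 rad and height (world z) of module above 0.15 m and contact force between the fingers and module above 1 N and contact force between module and camera below 0.2 N and contact force between module and nest below 0.2 N and linear speed of module below 0.02 m/s and angular speed of module below 0.15 rad/s and value of joint clamp above 1.6 rad); the arm keeps its last pose, push and grip.
It fails at once if the inspection camera is knocked (over 3 N) (contact force between camera and anything else above 3 N).
It fails at once if a bystander is moved more than 3 cm (distance of any of spare_grey, spare_blue, screwdriver, multimeter, capacitor, parts_tray from where it was at the start of the episode above 0.03 m).
It also fails if it takes over 72 s, if anything falls off the work surface, if the arm or the gripper's body presses on something with over 40 N, if the wrist force passes 120 N, or if a joint passes its speed limit or range.

## Working session

There is one attempt and no reset: what is moved stays moved. The work goes in short steps, Python scripts to look and compute and a tool call to move; the robot and the scene stay as the last step left them, time stands still between calls to the robot, and variables do not carry over. Pictures are saved under pics/ and viewed, at most 10 in all, crops included, and the job is handed in when it is done.

Besides the shell and the picture viewer there is one more tool, called by a JSON object that holds its "fn" and its "kwargs". jog_arm: Moves the arm, as the interface text tells. Its arguments: {"type":"object","properties":{"series":{"type":"array"},"squeeze":{"type":"number"}},"required":["series"]}

```bash
ls; mkdir -p pics
python3 - <<'E'
from cell import *
import cv2,json
s=sense();print(s['time_s'],s['tcp_pos'],s['eef_rot'],s['finger_gap'])
for n in("scene","side"):
    p=camera_params(n);print(n,{k:(v.tolist() if hasattr(v,'tolist') else v) for k,v in p.items()})
    cv2.imwrite(f'pics/{n}0.png',snapshot(n)[:,:,::-1])
E
```

```text
pics
0.0 [0.13735494 0.60907365 0.22145976] [ 1.11148302e-03  9.93844710e-01 -1.10776588e-01 -6.16578639e-05] 0.9962803782614313
scene {'fx': 458.7399209928804, 'fy': 458.7399209928804, 'cx': 286.2312720848428, 'cy': 203.67852117864408, 'k1': -0.14926736861114245, 'R': [[0.8328399097890778, 0.5533771991664637, -0.012302849474848263], [0.3454797897276248, -0.5370604994458354, -0.769551645326515], [-0.43245970858829963, 0.6366629370221498, -0.6384660563178383]], 't': [-0.509645283008839, -0.055344589123903394, 1.4155556122457202]}
side {'fx': 491.3461387185039, 'fy': 491.3461387185039, 'cx': 277.4843630481449, 'cy': 206.4242139851609, 'k1': -0.14227295557976194, 'R': [[-0.9755409445307532, -0.21980857807023924, -0.0020135915140908475], [-0.1486745682788647, 0.666530227783674, -0.730502106908486], [0.1619127490074184, -0.7123353455061622, -0.6829074734189674]], 't': [0.5447611879096049, 0.11356707664972919, 1.244526773538692]}
```

View pics/scene0.png

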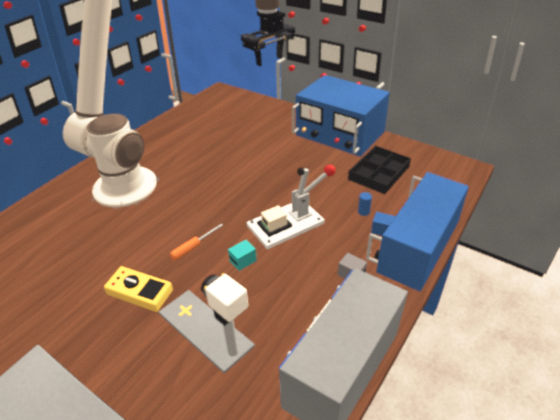

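View pics/side0.png

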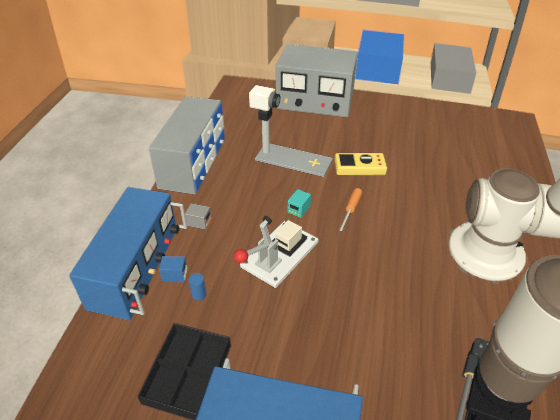

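Run:
```python
import cv2,numpy as np
def pan(f,os,h=120):
    im=cv2.imread(f);out=[]
    for x,y in os:
        c=cv2.resize(im[y:y+h,x:x+100],None,fx=4,fy=4,interpolation=cv2.INTER_CUBIC)
        for i in range(0,100,10):
            cv2.line(c,(i*4,0),(i*4,6 if i%20 else 14),(0,255,0),1); 
            if i%20==0: cv2.putText(c,str(x+i),(i*4+2,24),0,.4,(0,255,0),1)
        for j in range(0,h,10):
            cv2.line(c,(0,j*4),(6 if j%20 else 14,j*4),(0,255,255),1)
            if j%20==0: cv2.putText(c,str(y+j),(16,j*4+5),0,.4,(0,255,255),1)
        out.append(c)
    return np.hstack(out)
cv2.imwrite('pics/c1.png',pan('pics/scene0.png',[(240,150),(158,260)]))
cv2.imwrite('pics/c2.png',pan('pics/side0.png',[(230,190),(245,80)]))
```

```text
(no output)
```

View pics/c1.png

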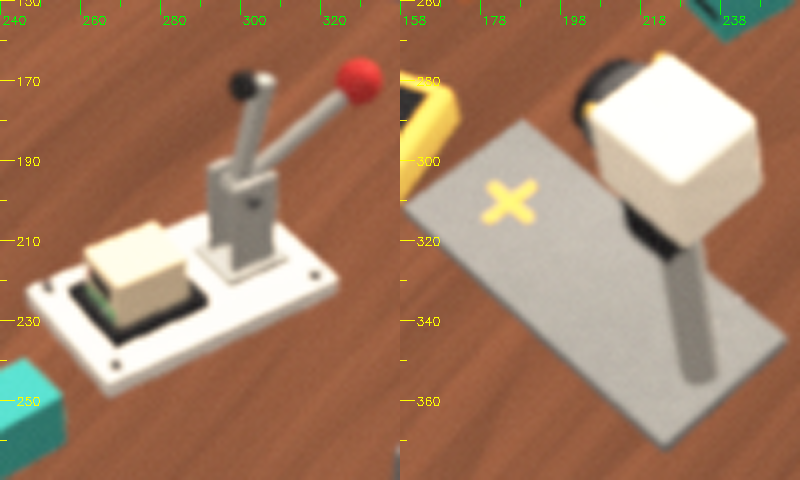

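View pics/c2.png

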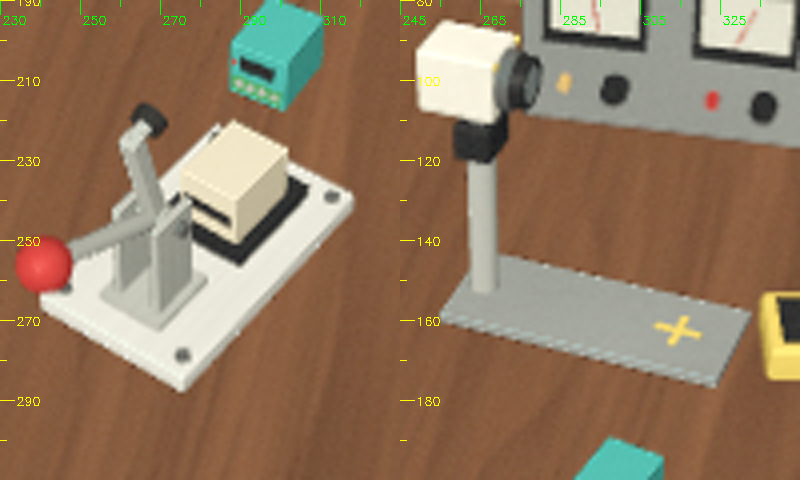

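The scene crop shows the cream module in the nest at (274,219), with its green strip on the left (-x) side. The clamp is back, with its knob at (330,170) in scene and (241,256) in side. The yellow cross is at (185,310) in scene and (314.5,163) in side.

Look-alikes in the scene picture are the teal box (242,255), the grey box (352,268) and the blue box (384,226). None of them is cream or in the nest, so the module is the cream box.

```bash
cat > h.py <<'E'
import numpy as np
from cell import *
from scipy.optimize import least_squares
from scipy.spatial.transform import Rotation as Ro
P={n:camera_params(n) for n in("scene","side")}
def proj(p,X):
    c=np.atleast_2d(X)@np.array(p['R']).T+np.array(p['t']); s=c[:,:2]/c[:,2:]
    s=s*(1+p['k1']*(s**2).sum(1,keepdims=True)); return s*[p['fx'],p['fy']]+[p['cx'],p['cy']]
def pose(v,L): 
    return np.array(L)@Ro.from_euler('z',v[2]).as_matrix().T+[v[0],v[1],0]
def fit(obs,v0):
    f=lambda v:np.concatenate([(proj(P[n],pose(v,[L]))[0]-px) for n,L,px in obs])
    r=least_squares(f,v0,loss='soft_l1'); return r.x,f(r.x).reshape(-1,2)
E
cat > m.py <<'E'
from h import *
a,b=.028,.022
nest=[('scene',(-a,b,.06),(261.25,212.5)),('scene',(a,b,.06),(278.25,205.75)),('scene',(a,-b,.06),(286.5,215.5)),('scene',(-a,-b,.06),(269.5,222.5)),
('side',(-a,-b,.06),(288.75,220.5)),('side',(-a,b,.06),(301.75,227.5)),('side',(a,b,.06),(289.5,241.5)),('side',(a,-b,.06),(275.5,234.25)),
('scene',(.18,0,.126),(329.75,170)),('side',(.18,0,.126),(240.75,256.25))]
cam=[('scene',(-.175,-.045,.01),(158.3,311.75)),('scene',(-.175,.045,.01),(188.75,290)),('scene',(.05,-.045,.01),(224.25,371.5)),('scene',(.05,.045,.01),(254.75,345)),
('scene',(-.13,0,.01),(185.25,310.5)),('side',(-.13,0,.01),(314.5,162.75)),('side',(-.01,0,.2),(277,100)),
('side',(-.175,.045,.01),(323.75,175.5)),('side',(-.175,-.045,.01),(332.5,158.5)),('side',(.05,.045,.01),(255.5,159)),('side',(.05,-.045,.01),(271.25,143))]
for nm,o in(('nest',nest),('cam',cam)):
    best=min((fit(o,(.5,.1,y)) for y in(0,1.5,3,-1.5)),key=lambda r:abs(r[1]).sum())
    print(nm,best[0].round(4),np.degrees(best[0][2]).round(1));print(best[1].round(1).tolist())
    v=best[0]
    for L in ([(.18,0,.126),(0,0,.06)] if nm=='nest' else [(-.13,0,.01),(-.158,0,.1775)]): print(L,pose(v,[L])[0].round(4))
# bystander rough positions, z=.03
for n,px in(('teal',(242,255)),('grey',(352,268)),('blue',(384,226)),('cap',(365,204)),('screw',(187,248)),('meter',(138,288)),('tray',(380,168))):
    r=least_squares(lambda q:proj(P['scene'],[q[0],q[1],.03])[0]-px,(.5,.1));print(n,r.x.round(3))
E
python3 m.py
```

```text
nest [0.5088 0.0963 1.1542] 66.1
[[-0.8, -1.1], [0.0, -1.7], [0.5, -2.6], [-0.6, -1.9], [-0.9, -0.7], [0.4, -0.3], [-0.4, -1.0], [-1.0, -1.6], [-0.4, 0.2], [-0.2, 0.2]]
(0.18, 0, 0.126) [0.5817 0.2609 0.126 ]
(0, 0, 0.06) [0.5088 0.0963 0.06  ]
cam [ 0.6293 -0.2697 -0.1548] -8.9
[[-0.2, -0.8], [-0.3, -1.1], [-1.0, -0.3], [-0.2, -1.3], [0.2, -0.2], [-0.6, -0.4], [0.2, 0.6], [-0.3, -1.0], [-0.2, -1.2], [-1.6, -1.5], [-6.2, -1.3]]
(-0.13, 0, 0.01) [ 0.5008 -0.2497  0.01  ]
(-0.158, 0, 0.1775) [ 0.4732 -0.2454  0.1775]
teal [ 0.515 -0.053]
grey [0.765 0.057]
blue [0.768 0.237]
cap [0.684 0.293]
screw [ 0.382 -0.111]
meter [ 0.375 -0.275]
tray [0.647 0.477]
```

```bash
cat >> m.py <<'E'
print('---')
sh=lambda o:[(n,L,(p[0]-.375,p[1]-.375)) for n,L,p in o]
for nm,o in(('nest',nest),('module',nest[:8]),('knob',nest[8:]),('cam',cam[:-1]),('cross',cam[4:6])):
    o=sh(o); v0=(.509,.096,1.154,0) if nm not in('cam','cross') else (.629,-.27,-.155,0)
    k=nm in('knob','cross')
    f=lambda v:np.concatenate([proj(P[n],pose([v[0],v[1],v0[2] if k else v[2]],[L])+[0,0,v[3]])[0]-px for n,L,px in o])
    r=least_squares(f,v0);print(nm,r.x.round(4),r.fun.reshape(-1,2).round(1).tolist())
E
python3 m.py | sed -n '/---/,$p'
```

```text
---
nest [ 0.5092  0.0949  1.1534 -0.0025] [[-0.6, 0.3], [0.3, -0.3], [0.7, -1.2], [-0.4, -0.4], [-0.6, 0.0], [0.7, 0.4], [-0.1, -0.4], [-0.6, -0.9], [-0.2, 1.6], [0.3, 0.8]]
module [ 0.509   0.0947  1.1575 -0.0037] [[-0.7, 0.7], [0.1, 0.1], [0.6, -0.8], [-0.4, -0.0], [-0.6, 0.3], [0.7, 0.6], [0.0, -0.1], [-0.5, -0.6]]
knob [0.5091 0.0963 1.154  0.0019] [[0.1, 0.0], [0.0, -0.0]]
cam [ 0.629  -0.2697 -0.1528 -0.0013] [[0.1, 0.0], [-0.1, -0.4], [-0.6, 0.4], [0.1, -0.6], [0.4, 0.5], [-0.2, 0.2], [0.6, 1.4], [0.2, -0.4], [0.2, -0.6], [-1.1, -0.7]]
cross [ 0.6281 -0.27   -0.8568 -0.    ] [[0.1, 0.0], [0.1, -0.1]]
```

{"fn": "jog_arm", "kwargs": {"series": [[[0.74, -0.58, 0.1], [0, 0, -0.281], 1], [[0.74, -0.58, 0.1], [0, 0, -0.281], 1], [[0.74, -0.58, 0.1], [0, 0, -0.281], 1], [[0.74, -0.58, 0.1], [0, 0, -0.281], 1], [[0.74, -0.58, 0.1], [0, 0, -0.281], 1], [[0.74, -0.58, 0.1], [0, 0, -0.281], 1], [[0.74, -0.58, 0.1], [0, 0, -0.281], 1], [[0.74, -0.58, 0.1], [0, 0, -0.281], 1]], "squeeze": 15}}

```text
time_s: 0.77
tcp_pos: [0.363, 0.4322, 0.2531]
eef_rot: [0.0, 0.849, -0.529, 0.0]
ft_force: [-0.4, 1.2, 0.5]
finger_gap: 0.998
grip_force: 0.0
```

{"fn": "jog_arm", "kwargs": {"series": [[[0.74, -0.58, -0.1], [0, 0, -0.281], 1], [[0.74, -0.58, -0.1], [0, 0, -0.281], 1], [[0.74, -0.58, -0.1], [0, 0, -0.281], 1], [[0.74, -0.58, -0.1], [0, 0, -0.281], 1], [[0.74, -0.58, -0.1], [0, 0, -0.281], 1], [[0.74, -0.58, -0.1], [0, 0, -0.281], 1], [[0.74, -0.58, -0.1], [0, 0, -0.281], 1], [[0.74, -0.58, -0.1], [0, 0, -0.281], 1]]}}

```text
time_s: 1.43
tcp_pos: [0.5845, 0.2576, 0.2201]
eef_rot: [-0.002, -0.541, 0.841, -0.0]
ft_force: [-0.7, 1.4, -0.3]
finger_gap: 1.0
grip_force: 0.0
```

```bash
cat > st.py <<'E'
from h import *
import cv2,sys
s=sense();M=Ro.from_quat(np.roll(s['eef_rot'],-1)).as_matrix()
print(s['time_s'],'tcp',s['tcp_pos'].round(4) if hasattr(s['tcp_pos'],'round') else s['tcp_pos'],'ft',np.round(s['ft_force'],1),'gap',s['finger_gap'],'grip',s['grip_force'])
print('z',M[:,2].round(4),'yang',np.degrees(np.arctan2(M[1,1],M[0,1])).round(2),'j',np.round(s['joint_positions'],2))
E
cat > st2.py <<'E'
from st import *
p=camera_params('wrist');cv2.imwrite('pics/'+sys.argv[1],snapshot('wrist')[:,:,::-1])
for L in ((.18,0,.126),(.08,0,.093),(0,0,.06),(-.028,.022,.06)): print(L,proj(p,pose((.509,.0955,1.155),[L])).round(1))
E
python3 st2.py w1.png
```

```text
1.4333 tcp [0.5845 0.2576 0.2201] ft [-0.7  1.4 -0.3] gap 1.0001448156974433 grip 0.0
z [-0.0023 -0.0026 -1.    ] yang 155.56 j [ 0.67  0.41  0.04  0.   -1.21 -1.1 ]
(0.18, 0, 0.126) [[285.9 210.8]]
(0.08, 0, 0.093) [[284.6  97.6]]
(0, 0, 0.06) [[283.6  11.9]]
(-0.028, 0.022, 0.06) [[306.8 -22.2]]
```

View pics/w1.png

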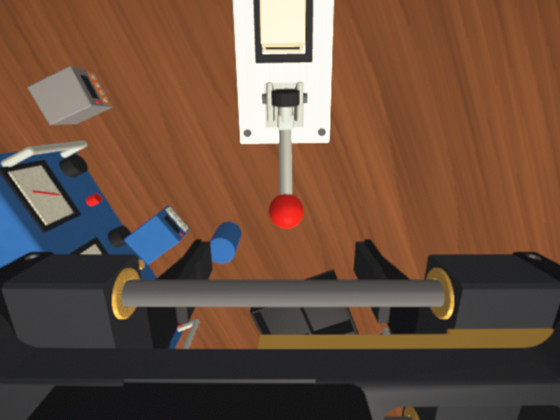

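{"fn": "jog_arm", "kwargs": {"series": [[[0, 0, -0.1], [0, 0, 0], 1], [[0, 0, -0.2], [0, 0, 0], 1], [[0, 0, -0.2], [0, 0, 0], 1], [[0, 0, -0.2], [0, 0, 0], 1]]}}

```text
time_s: 1.82
tcp_pos: [0.5802, 0.2617, 0.1613]
eef_rot: [-0.002, -0.546, 0.838, -0.0]
ft_force: [0.6, 0.1, 0.5]
finger_gap: 1.002
grip_force: 0.0
```

{"fn": "jog_arm", "kwargs": {"series": [[[0.005, -0.005, -0.09], [0, 0, 0], 1], [[0.005, -0.005, -0.18], [0, 0, 0], 1], [[0.005, -0.005, -0.18], [0, 0, 0], 1], [[0.005, -0.005, -0.18], [0, 0, 0], 0.2], [[0.005, -0.005, -0.18], [0, 0, 0], -1], [[0.005, -0.005, -0.18], [0, 0, 0], -1], [[0.005, -0.005, -0.18], [0, 0, 0], -1], [[0.005, -0.005, -0.18], [0, 0, 0], -1]]}}

```text
time_s: 2.48
tcp_pos: [0.5836, 0.2606, 0.1101]
eef_rot: [0.001, -0.546, 0.838, 0.0]
ft_force: [-0.2, -0.3, -0.6]
finger_gap: 0.705
grip_force: 0.0
```

{"fn": "jog_arm", "kwargs": {"series": [[[0, 0, 0], [0, 0, 0], -1], [[0, 0, 0], [0, 0, 0], -1], [[0, 0, 0], [0, 0, 0], -1], [[0, 0, 0], [0, 0, 0], -1], [[0, 0, 0], [0, 0, 0], -1]]}}

```text
time_s: 2.9
tcp_pos: [0.5824, 0.2603, 0.1085]
eef_rot: [-0.0, -0.546, 0.838, 0.0]
ft_force: [-1.2, 0.4, 0.5]
finger_gap: 0.353
grip_force: 15.0
```

Run:
```python
from h import *
u=np.array([np.cos(1.155),np.sin(1.155)])
a0=np.arctan2(46,100);a1=np.arctan2(84,-71)
k=lambda a:.110*np.array([np.cos(a)*u[0],np.cos(a)*u[1],np.sin(a)])
print(np.degrees([a0,a1]))
A=np.linspace(a0,a1,17)
for j in (0,8):
    print([((k(a)-k(A[j]))/.3).round(3).tolist() for a in A[j+1:j+9]])
```

```text
[ 24.70243023 130.20576793]
[[-0.008, -0.018, 0.037], [-0.018, -0.04, 0.072], [-0.029, -0.065, 0.104], [-0.042, -0.094, 0.132], [-0.055, -0.125, 0.157], [-0.07, -0.159, 0.177], [-0.086, -0.195, 0.193], [-0.102, -0.232, 0.205]]
[[-0.017, -0.038, 0.007], [-0.034, -0.077, 0.009], [-0.051, -0.115, 0.006], [-0.068, -0.153, -0.002], [-0.084, -0.19, -0.014], [-0.099, -0.225, -0.031], [-0.114, -0.259, -0.053], [-0.128, -0.289, -0.078]]
```

{"fn": "jog_arm", "kwargs": {"series": [[[-0.008, -0.018, 0.037], [0, 0, 0], -1], [[-0.018, -0.04, 0.072], [0, 0, 0], -1], [[-0.029, -0.065, 0.104], [0, 0, 0], -1], [[-0.042, -0.094, 0.132], [0, 0, 0], -1], [[-0.055, -0.125, 0.157], [0, 0, 0], -1], [[-0.07, -0.159, 0.177], [0, 0, 0], -1], [[-0.086, -0.195, 0.193], [0, 0, 0], -1], [[-0.102, -0.232, 0.205], [0, 0, 0], -1]]}}

```text
time_s: 3.57
tcp_pos: [0.5513, 0.1894, 0.1705]
eef_rot: [-0.0, -0.545, 0.838, 0.0]
ft_force: [-1.1, 1.4, -5.4]
finger_gap: 0.354
grip_force: 15.0
```

{"fn": "jog_arm", "kwargs": {"series": [[[-0.017, -0.038, 0.007], [0, 0, 0], -1], [[-0.034, -0.077, 0.009], [0, 0, 0], -1], [[-0.051, -0.115, 0.006], [0, 0, 0], -1], [[-0.068, -0.153, -0.002], [0, 0, 0], -1], [[-0.084, -0.19, -0.014], [0, 0, 0], -1], [[-0.099, -0.225, -0.031], [0, 0, 0], -1], [[-0.114, -0.259, -0.053], [0, 0, 0], -1], [[-0.128, -0.289, -0.078], [0, 0, 0], -1]]}}

```text
time_s: 4.23
tcp_pos: [0.5135, 0.1028, 0.1471]
eef_rot: [0.0, -0.546, 0.838, -0.0]
ft_force: [-8.3, 13.6, 17.5]
finger_gap: 0.353
grip_force: 15.0
```

{"fn": "jog_arm", "kwargs": {"series": [[[0, 0, 0], [0, 0, 0], -1], [[0, 0, 0], [0, 0, 0], -1], [[0, 0, 0], [0, 0, 0], -1]]}}

```text
time_s: 4.48
tcp_pos: [0.5131, 0.1024, 0.1466]
eef_rot: [-0.002, -0.546, 0.838, -0.0]
ft_force: [-4.8, -1.1, 2.1]
finger_gap: 0.357
grip_force: 15.0
```

{"fn": "jog_arm", "kwargs": {"series": [[[0, 0, 0], [0, 0, 0], 0], [[0, 0, 0], [0, 0, 0], 0], [[0, 0, 0], [0, 0, 0], 0], [[0, 0, 0], [0, 0, 0], 0], [[0, 0, 0], [0, 0, 0], 0], [[0, 0, 0], [0, 0, 0], 0], [[0, 0, 0], [0, 0, 0], 0], [[0, 0, 0], [0, 0, 0], 0]]}}

```text
time_s: 5.15
tcp_pos: [0.5141, 0.104, 0.1467]
eef_rot: [0.0, -0.546, 0.838, -0.0]
ft_force: [0.1, -0.3, 1.0]
finger_gap: 0.497
grip_force: 0.0
```

{"fn": "jog_arm", "kwargs": {"series": [[[0, 0, 0], [0, 0, 0], 0], [[0, 0, 0], [0, 0, 0], 0], [[0, 0, 0], [0, 0, 0], 0], [[0, 0, 0], [0, 0, 0], 0], [[0, 0, 0], [0, 0, 0], 0], [[0, 0, 0], [0, 0, 0], 0], [[0, 0, 0], [0, 0, 0], 0], [[0, 0, 0], [0, 0, 0], 0]]}}

```text
time_s: 5.82
tcp_pos: [0.514, 0.1039, 0.1466]
eef_rot: [-0.0, -0.546, 0.838, 0.0]
ft_force: [-0.5, -0.0, -0.1]
finger_gap: 0.5
grip_force: 0.0
```

```bash
python3 st.py
python3 - <<'E'
from h import *
import cv2
ims=[snapshot(n) for n in("scene","side")]
def c(im,x,y): return cv2.resize(im[y:y+120,x:x+100],None,fx=4,fy=4,interpolation=cv2.INTER_CUBIC)
cv2.imwrite('pics/c3.png',np.hstack([c(ims[0],240,150),c(ims[1],230,170)])[:,:,::-1])
E
```

```text
5.8167 tcp [0.514  0.1039 0.1466] ft [-0.5 -0.  -0.1] gap 0.4998930739948448 grip 0.0
z [-0. -0. -1.] yang 156.13 j [ 0.51  0.29 -0.35 -0.   -0.94 -0.93]
```

View pics/c3.png

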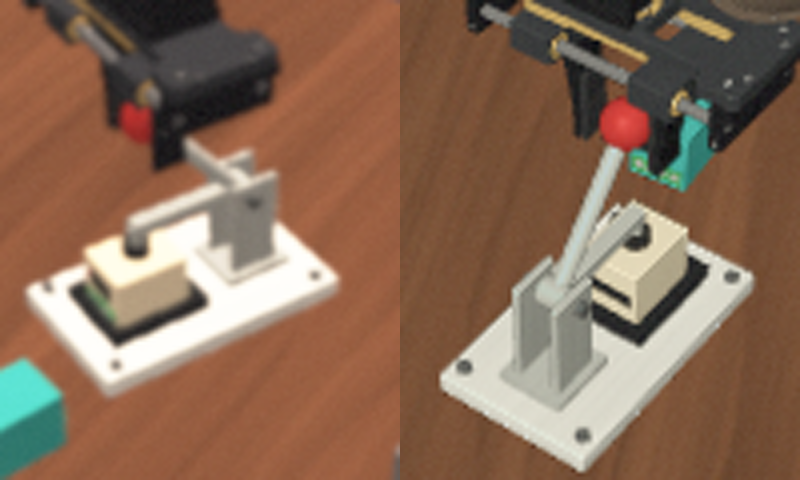

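The foot is on the module's top (scene crop (135,240)) and the clamp stays down by itself, with the knob between the fingers. I'll regrip and swing it back.

{"fn": "jog_arm", "kwargs": {"series": [[[0, 0, 0], [0, 0, 0], -1], [[0, 0, 0], [0, 0, 0], -1], [[0, 0, 0], [0, 0, 0], -1], [[0, 0, 0], [0, 0, 0], -1], [[0, 0, 0], [0, 0, 0], -1], [[0, 0, 0], [0, 0, 0], -1]]}}

```text
time_s: 6.42
tcp_pos: [0.5137, 0.1039, 0.1466]
eef_rot: [-0.0, -0.546, 0.838, 0.0]
ft_force: [-0.9, 0.7, 0.0]
finger_gap: 0.352
grip_force: 15.0
```

{"fn": "jog_arm", "kwargs": {"series": [[[0.014, 0.03, 0.025], [0, 0, 0], -1], [[0.029, 0.064, 0.047], [0, 0, 0], -1], [[0.044, 0.099, 0.064], [0, 0, 0], -1], [[0.06, 0.136, 0.076], [0, 0, 0], -1], [[0.077, 0.174, 0.084], [0, 0, 0], -1], [[0.094, 0.212, 0.087], [0, 0, 0], -1], [[0.111, 0.251, 0.085], [0, 0, 0], -1], [[0.128, 0.289, 0.078], [0, 0, 0], -1]]}}

```text
time_s: 7.08
tcp_pos: [0.5523, 0.1918, 0.1699]
eef_rot: [-0.001, -0.546, 0.838, 0.0]
ft_force: [-1.8, -1.7, -4.2]
finger_gap: 0.353
grip_force: 15.0
```

{"fn": "jog_arm", "kwargs": {"series": [[[0.016, 0.037, -0.012], [0, 0, 0], -1], [[0.032, 0.073, -0.028], [0, 0, 0], -1], [[0.047, 0.107, -0.048], [0, 0, 0], -1], [[0.06, 0.138, -0.073], [0, 0, 0], -1], [[0.073, 0.167, -0.101], [0, 0, 0], -1], [[0.084, 0.192, -0.133], [0, 0, 0], -1], [[0.094, 0.214, -0.168], [0, 0, 0], -1], [[0.102, 0.232, -0.205], [0, 0, 0], -1]]}}

```text
time_s: 7.75
tcp_pos: [0.5832, 0.2616, 0.1079]
eef_rot: [0.0, -0.546, 0.838, 0.0]
ft_force: [-10.8, -1.1, 18.1]
finger_gap: 0.358
grip_force: 15.1
```

Release and go straight up 0.12 m.

{"fn": "jog_arm", "kwargs": {"series": [[[0, 0, 0], [0, 0, 0], 1], [[0, 0, 0], [0, 0, 0], 1], [[0, 0, 0], [0, 0, 0], 1], [[0, 0, 0], [0, 0, 0], 1], [[0, 0, 0], [0, 0, 0], 1], [[0, 0, 0], [0, 0, 0], 1], [[0, 0, 0], [0, 0, 0], 1]]}}

```text
time_s: 8.33
tcp_pos: [0.5833, 0.2601, 0.109]
eef_rot: [0.001, -0.545, 0.838, -0.0]
ft_force: [0.2, 0.2, 0.1]
finger_gap: 0.801
grip_force: 0.0
```

{"fn": "jog_arm", "kwargs": {"series": [[[0, 0, 0.1], [0, 0, 0], 1], [[0, 0, 0.2], [0, 0, 0], 1], [[0, 0, 0.3], [0, 0, 0], 1], [[0, 0, 0.4], [0, 0, 0], 1], [[0, 0, 0.4], [0, 0, 0], 1], [[0, 0, 0.4], [0, 0, 0], 1]]}}

```text
time_s: 8.83
tcp_pos: [0.5838, 0.2607, 0.2313]
eef_rot: [0.003, -0.546, 0.838, 0.0]
ft_force: [-0.9, 0.3, -0.6]
finger_gap: 0.999
grip_force: 0.0
```

```bash
python3 st2.py w2.png
```

```text
8.8333 tcp [0.5838 0.2607 0.2313] ft [-0.9  0.3 -0.6] gap 0.998700420000469 grip 0.0
z [ 0.0046  0.0034 -1.    ] yang 156.13 j [ 0.67  0.4   0.06  0.   -1.22 -1.09]
(0.18, 0, 0.126) [[284.2 203.8]]
(0.08, 0, 0.093) [[284.2  94.3]]
(0, 0, 0.06) [[284.1  10.8]]
(-0.028, 0.022, 0.06) [[306.9 -22.3]]
```

View pics/w2.png

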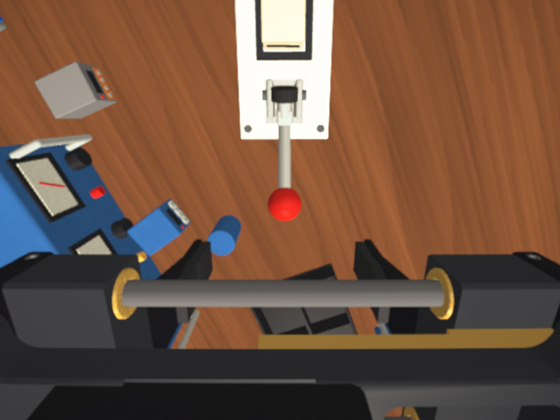

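{"fn": "jog_arm", "kwargs": {"series": [[[-0.25, -0.55, 0], [0, 0, 0], 1], [[-0.25, -0.55, 0], [0, 0, 0], 1], [[-0.25, -0.55, 0], [0, 0, 0], 1], [[-0.25, -0.55, 0], [0, 0, 0], 1], [[-0.25, -0.55, 0], [0, 0, 0], 1], [[-0.25, -0.55, -0.1], [0, 0, 0], 1], [[-0.25, -0.55, -0.1], [0, 0, 0], 1], [[-0.25, -0.55, -0.1], [0, 0, 0], 1]]}}

```text
time_s: 9.55
tcp_pos: [0.5068, 0.0945, 0.1967]
eef_rot: [-0.003, -0.545, 0.838, 0.0]
ft_force: [0.6, 0.7, 0.6]
finger_gap: 0.999
grip_force: 0.0
```

```bash
python3 st2.py w3.png
```

```text
9.55 tcp [0.5068 0.0945 0.1967] ft [0.6 0.7 0.6] gap 0.9990587272638789 grip 0.0
z [-0.0048 -0.0025 -1.    ] yang 156.11 j [ 0.5   0.22 -0.29 -0.   -1.06 -0.92]
(0.18, 0, 0.126) [[280.6 385.6]]
(0.08, 0, 0.093) [[280.4 282.6]]
(0, 0, 0.06) [[280.2 199.3]]
(-0.028, 0.022, 0.06) [[301.4 173.1]]
```

View pics/w3.png

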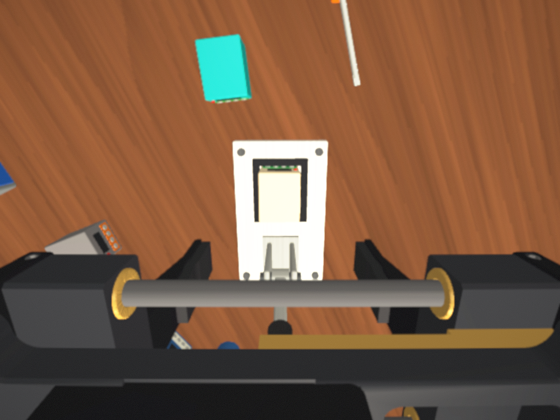

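{"fn": "jog_arm", "kwargs": {"series": [[[0.005, -0.002, -0.1], [0, 0, 0], 1], [[0.005, -0.002, -0.2], [0, 0, 0], 1], [[0.005, -0.002, -0.3], [0, 0, 0], 1], [[0.005, -0.002, -0.4], [0, 0, 0], 1], [[0.005, -0.002, -0.45], [0, 0, 0], 1], [[0.005, -0.002, -0.45], [0, 0, 0], 1], [[0.005, -0.002, -0.45], [0, 0, 0], 1], [[0.005, -0.002, -0.45], [0, 0, 0], 1]]}}

```text
time_s: 10.27
tcp_pos: [0.5111, 0.0957, 0.065]
eef_rot: [0.001, -0.546, 0.838, -0.0]
ft_force: [0.3, -0.1, -0.7]
finger_gap: 0.999
grip_force: 0.0
```

{"fn": "jog_arm", "kwargs": {"series": [[[-0.008, -0.005, -0.06], [0, 0, 0], 1], [[-0.008, -0.005, -0.117], [0, 0, 0], 1], [[-0.008, -0.005, -0.117], [0, 0, 0], 1], [[-0.008, -0.005, -0.117], [0, 0, 0], 0.2], [[-0.008, -0.005, -0.117], [0, 0, 0], 0.2], [[-0.008, -0.005, -0.117], [0, 0, 0], -1], [[-0.008, -0.005, -0.117], [0, 0, 0], -1], [[-0.008, -0.005, -0.117], [0, 0, 0], -1]], "squeeze": 25}}

```text
time_s: 10.93
tcp_pos: [0.5076, 0.0933, 0.0293]
eef_rot: [0.001, -0.546, 0.838, -0.0]
ft_force: [-0.6, -0.4, -0.0]
finger_gap: 0.711
grip_force: 0.0
```

{"fn": "jog_arm", "kwargs": {"series": [[[0, 0, 0], [0, 0, 0], -1], [[0, 0, 0], [0, 0, 0], -1], [[0, 0, 0], [0, 0, 0], -1], [[0, 0, 0], [0, 0, 0], -1], [[0, 0, 0], [0, 0, 0], -1]]}}

```text
time_s: 11.35
tcp_pos: [0.5075, 0.0932, 0.0287]
eef_rot: [0.0, -0.546, 0.838, -0.0]
ft_force: [0.4, -0.4, 1.5]
finger_gap: 0.501
grip_force: 25.0
```

{"fn": "jog_arm", "kwargs": {"series": [[[0, 0, 0.03], [0, 0, 0], -1], [[0, 0, 0.1], [0, 0, 0], -1], [[0, 0, 0.18], [0, 0, 0], -1], [[0, 0, 0.27], [0, 0, 0], -1], [[0, 0, 0.36], [0, 0, 0], -1], [[0, 0, 0.45], [0, 0, 0], -1], [[0, 0, 0.54], [0, 0, 0], -1], [[0, 0, 0.54], [0, 0, 0], -1]]}}

```text
time_s: 12.02
tcp_pos: [0.5095, 0.0939, 0.1963]
eef_rot: [0.005, -0.546, 0.838, -0.001]
ft_force: [1.2, 0.3, -2.7]
finger_gap: 0.507
grip_force: 25.0
```

```bash
python3 st.py
python3 - <<'E'
from h import *
import cv2
im=snapshot('side');cv2.imwrite('pics/side2.png',cv2.resize(im[110:310,200:400],None,fx=3,fy=3,interpolation=cv2.INTER_CUBIC)[:,:,::-1])
E
```

```text
12.0167 tcp [0.5095 0.0939 0.1963] ft [ 1.2  0.3 -2.7] gap 0.5065330216840682 grip 25.000184308737516
z [ 0.0096  0.0034 -0.9999] yang 156.19 j [ 0.5   0.22 -0.3   0.   -1.04 -0.91]
```

View pics/side2.png

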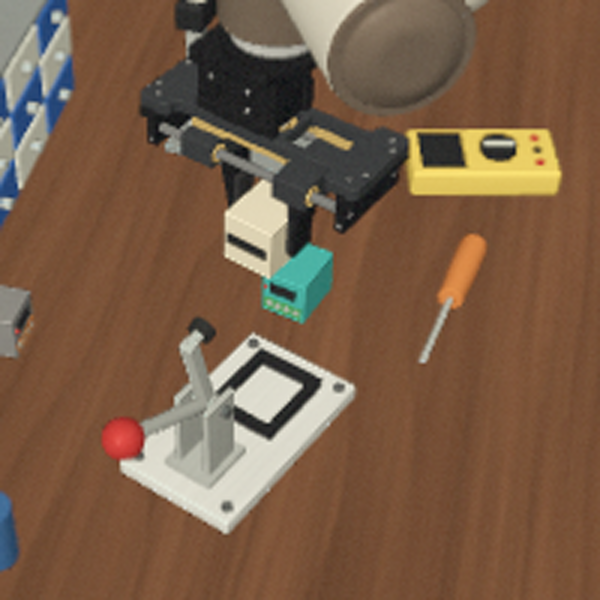

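{"fn": "jog_arm", "kwargs": {"series": [[[-0.007, -0.07, 0], [0, 0, 0.036], -1], [[-0.015, -0.14, 0], [0, 0, 0.072], -1], [[-0.022, -0.21, 0], [0, 0, 0.11], -1], [[-0.03, -0.28, 0], [0, 0, 0.145], -1], [[-0.037, -0.35, 0], [0, 0, 0.18], -1], [[-0.045, -0.42, 0], [0, 0, 0.217], -1], [[-0.053, -0.5, 0], [0, 0, 0.255], -1], [[-0.06, -0.57, 0], [0, 0, 0.29], -1]]}}

```text
time_s: 12.73
tcp_pos: [0.487, -0.079, 0.1887]
eef_rot: [0.001, 0.86, -0.51, -0.002]
ft_force: [-0.2, 0.5, -1.9]
finger_gap: 0.502
grip_force: 25.0
```

{"fn": "jog_arm", "kwargs": {"series": [[[-0.007, -0.07, 0], [0, 0, 0.036], -1], [[-0.015, -0.14, 0], [0, 0, 0.072], -1], [[-0.022, -0.21, 0], [0, 0, 0.11], -1], [[-0.03, -0.28, 0], [0, 0, 0.145], -1], [[-0.037, -0.35, 0], [0, 0, 0.18], -1], [[-0.045, -0.42, 0], [0, 0, 0.217], -1], [[-0.053, -0.5, 0], [0, 0, 0.255], -1], [[-0.06, -0.56, 0], [0, 0, 0.293], -1]]}}

```text
time_s: 13.4
tcp_pos: [0.4692, -0.2467, 0.1885]
eef_rot: [-0.001, 0.997, -0.075, -0.002]
ft_force: [0.3, 1.2, -1.9]
finger_gap: 0.503
grip_force: 25.0
```

{"fn": "jog_arm", "kwargs": {"series": [[[0, 0, 0], [0, 0, 0], -1], [[0, 0, 0], [0, 0, 0], -1], [[0, 0, 0], [0, 0, 0], -1], [[0, 0, 0], [0, 0, 0], -1]]}}

```text
time_s: 13.73
tcp_pos: [0.4706, -0.2451, 0.1898]
eef_rot: [-0.0, 0.997, -0.078, -0.001]
ft_force: [0.0, -0.7, -2.0]
finger_gap: 0.501
grip_force: 25.0
```

```bash
python3 st.py
```

```text
13.7333 tcp [ 0.4706 -0.2451  0.1898] ft [ 0.  -0.7 -2. ] gap 0.500981108542955 grip 25.00003930181265
z [-1.4e-03  7.0e-04 -1.0e+00] yang -98.95 j [-0.17  0.25 -0.27 -0.   -1.05  1.59]
```

{"fn": "jog_arm", "kwargs": {"series": [[[0.01, -0.003, 0.006], [0, 0, 0], -1], [[0.01, -0.003, 0.006], [0, 0, 0], -1], [[0.01, -0.003, 0.006], [0, 0, 0], -1], [[0.01, -0.003, 0.006], [0, 0, 0], -1], [[0.01, -0.003, 0.006], [0, 0, 0], -1], [[0.01, -0.003, 0.006], [0, 0, 0], -1]]}}

```text
time_s: 14.23
tcp_pos: [0.474, -0.2467, 0.1923]
eef_rot: [-0.0, 0.997, -0.078, 0.0]
ft_force: [-0.9, 0.1, -1.5]
finger_gap: 0.505
grip_force: 25.0
```

```bash
python3 st.py
python3 - <<'E'
from h import *
import cv2
c=(.629,-.270,-.153)
g=lambda im,x,y:cv2.resize(im[y:y+120,x:x+100],None,fx=4,fy=4,interpolation=cv2.INTER_CUBIC)
out=[]
for n,x,y in(('scene',140,220),('side',250,60)):
    out.append(g(snapshot(n),x,y))
    # predicted corners at the ideal pose, crop pixels: x=face(-.130)/back(-.186) cam frame
    for L in((-.13,.022,.2225),(-.13,-.022,.2225),(-.186,.022,.2225),(-.186,-.022,.2225),(-.13,.022,.1775),(-.13,-.022,.1775),(-.186,.022,.1775),(-.186,-.022,.1775),(-.01,0,.2)):
        print(n,L,((proj(P[n],pose(c,[L]))[0]-[x,y]+.375)*4).round(0))
cv2.imwrite('pics/fin.png',np.hstack(out)[:,:,::-1])
E
```

```text
14.2333 tcp [ 0.474  -0.2467  0.1923] ft [-0.9  0.1 -1.5] gap 0.5046306764250078 grip 24.999968027696013
z [ 0.  0. -1.] yang -98.92 j [-0.18  0.26 -0.26 -0.   -1.05  1.59]
scene (-0.13, 0.022, 0.2225) [149.  76.]
scene (-0.13, -0.022, 0.2225) [ 78. 123.]
scene (-0.186, 0.022, 0.2225) [84. 26.]
scene (-0.186, -0.022, 0.2225) [14. 70.]
scene (-0.13, 0.022, 0.1775) [163. 139.]
scene (-0.13, -0.022, 0.1775) [ 95. 185.]
scene (-0.186, 0.022, 0.1775) [100.  88.]
scene (-0.186, -0.022, 0.1775) [ 32. 132.]
scene (-0.01, 0, 0.2) [276. 255.]
side (-0.13, 0.022, 0.2225) [262. 184.]
side (-0.13, -0.022, 0.2225) [281. 153.]
side (-0.186, 0.022, 0.2225) [340. 200.]
side (-0.186, -0.022, 0.2225) [358. 169.]
side (-0.13, 0.022, 0.1775) [259. 239.]
side (-0.13, -0.022, 0.1775) [278. 208.]
side (-0.186, 0.022, 0.1775) [336. 256.]
side (-0.186, -0.022, 0.1775) [353. 224.]
side (-0.01, 0, 0.2) [111. 164.]
```

View pics/fin.png

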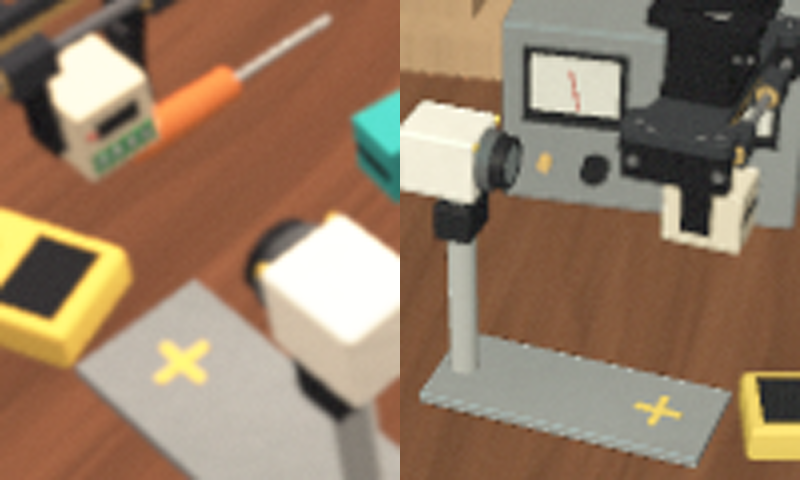

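The module is held upright, with its green side to the lens at scene crop (125,150). Its corners are within about 1 px (2–3 mm) of the ideal pose in both views.

```bash
python3 -c "from cell import *;print(hand_in())"
```

```text
the job is handed in; nothing more can be done
None
```

I closed the clamp onto the module, swung it fully back with the module still seated, and handed in with the module held still, green side to the lens and within about 3 mm of the target pose (verdict not shown).

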